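# Set the dividing fixture to 5 and hold its index plunger out

### The arm

A 6-joint arm with a two-finger parallel gripper is mounted at the origin on the work surface. World frame = base frame: x ahead of the robot, y to its left, z up, the work surface at z = 0. Lengths are in m, angles in rad, forces in N, time in s.
With the tool pointing down it reaches from about 0.275 to 0.75 m from the base axis. Payload 10.2 kg.
Tool frame: the origin (TCP) lies at the very end of the fingers, on their centre line; the grasp point (between the pads) lies 19 mm behind it; x points along the fingers, y is the direction in which the jaws open and shut, and the axes are right-handed (so a half turn about x gives the same grasp; the last joint's range is limited). The gripper opens to 85 mm and grips with 20 to 120 N. Pads are 22 mm wide; open, the fingers measure 114 mm over their backs; the gripper's body (76 mm by 85 mm) begins 54 mm behind the grasp point. The pads swing forward as they close: fully open they stand 13 mm farther back than shut.
Start: joints at [0.95, 0.313, 1.498, -0, 1.331, -0.223], TCP at [0.203, 0.484, 0.231] pointing down, gripper open.
Joint ranges: [-2.94, 2.94], [-0.97, 2.17], [0.19, 2.56], [-1.23, 4.37], [0.02, 3.11], [-2.88, 2.88]. Speed limits (rad/s): [2.39, 2.39, 3.01, 3.14, 3.14, 3.14].

### API

Orientations are given as a 3x3 rotation matrix whose columns are the frame's x, y, z axes.
In Python, from workcell import ctrl gives the robot as it stands.
- The arm moves only by the tool servo_tool, never from a script. Its argument "plan" is a list of rows, each a list of 5 numbers: the opening, from -1 (shut) to 1 (fully open), so that 0 is half open, then the shift along the world's x, y, z in m, then the turn about the world's z in rad. A call has 1 to 20 rows; each row is the pose to reach, as a shift and turn from the pose measured when the call began; what a row does not reach only later rows make up. A row lasts 1/10 s, in which the tool goes at most 50 mm and 8.59 degrees, less where a joint would pass 70% of its speed; a pose out of reach is approached as far as the arm can. A call with a gripper value outside its range is refused whole. The fingers move at their own pace and stop on an object; the grip force is fixed at half the most. Time passes only in rows, so rows that repeat a pose let the fingers close. It gives the time, the measured TCP pose, the force and the opening at its end, in the units of the state.
- ctrl.get_state(): the state, without advancing time (a new reading comes with each control period).
- ctrl.capture(name): name is "scene" or "top"; returns the picture (480x640x3 uint8, red, green, blue); there is no depth.
- ctrl.get_calibration(name): a dict with "fx", "fy", "cx", "cy" (pixels), "k1" (the pictures are not rectified: a ray, as slopes to the right and down, at radius r is drawn at 1 + k1 r^2 times it, then the intrinsics apply), "extrinsics" (4x4, takes a point from camera to world coordinates). Camera axes: x right, y down, z forward; pixel columns grow to the right and rows downward; lengths in m; the calibration is good to about 2 mm. A picture is of the moment at which its call begins. get_calibration takes no time and is no camera call.
- ctrl.job_done(): hands the job in, once; it reports no verdict.
The state is a dict: "time": time; "joint_positions": joint angles; "joint_velocities": joint speeds; "joint_efforts": joint torques, N m; "position": TCP position; "tcp_rot": TCP orientation; "wrist_force": force on the tool from outside, world axes, zero at the start; "ft_torque": the same for the moment, N m; "width": opening from 0.0 (shut) to 1.0 (fully open).
Only numpy, scipy, OpenCV 4.12 (cv2) and the standard library are available. Lean on these libraries where they do the work, as an engineer would, in place of code of your own. Each camera call takes 0.05 s, during which the arm holds its last target.

### The job

On the dividing fixture, turn the knurled collar until it clicks in with its orange pointer on 5, the red-knobbed index plunger still home. Then pull the plunger by its red knob straight back as far as it goes, its pin clear of the hole in the plate, and finish while holding it fully back, the collar still on 5. Leave the brass blank and everything else on the bench where it is.

Things in the scene. Friction and masses are not known exactly. Their poses are not given: they have to be found in the camera images.
- fixture: Dividing fixture, fixed: steel base 170 (x) by 290 (y, from -100 to +190) by 14 mm. Origin on the bench under the axis of the aluminium index plate (112 mm across, top at 87.5 mm, holes round the rim). Blue plunger bracket at y = -79 mm (44 wide, 20 thick, top at 97 mm); blue dial housing 124 mm across with a white dial (top at 50 mm) at y = +125 mm. z up; y runs from plunger to collar.
- collar (a joint): Angle of the setting collar, rad: 0 = pointer on 1, growing clockwise seen from above; numbers 1 to 6 are 0.36 rad apart, so 5 is at 1.44 (range -0.05 to 1.85). A sprung detent pulls it into the nearest number and holds it there when let go (about 0.1 N m to pass a click). It starts between 1 and 3.
- collar_grip (a point): Centre of the collar's grip, on its upright axis: knurled steel cylinder 40 mm across, 37 mm tall (18.5 mm above and below this point; top 93.5 mm above the bench). Below it a black skirt 58 mm across with the orange pointer, over the white dial with black numerals 1 to 6. In the fixture's frame 1 lies at 120 degrees from +x towards +y; the others follow clockwise.
- pull_knob (a point): Red knob of the index plunger. Origin on the level plunger axis, mid-grip, 75 mm above the bench; when home at x = 0, y = -116 mm of the fixture. Grip 24 mm across, from 15 mm on the +y to 16 mm on the -y side of the origin, ending at -y in a flange 35 mm across, 6 mm thick. Axes as the fixture's; it is pulled towards its own -y. 12 mm gap from the home knob to the blue bracket.
- plunger (a joint): Travel of the index plunger, m: 0 = home, its 11 mm pin 13 mm deep in the plate's rim; grows as the knob is pulled towards the fixture's -y; 0.024 = fully back on its stop, pin 11 mm clear of the rim. The spring pushes it home with about 6 N at 0 and 13 N fully back; it snaps home if let go.
- blank: Brass ring, 68 mm across, 14 mm thick, 23 mm bore, lying loose on the index plate round its spigot, top 101.5 mm above the bench; origin at the centre of its underside. Leave alone.
- spanner: Steel spanner, 170 mm long, lying flat on the bench beside the fixture on its -x side; origin at its underside. Leave alone.
- screwdriver: Screwdriver, 200 mm long, lying on the bench to the right. Leave alone.
- oil_bottle: White bottle with black cap, 60 mm across, 160 mm tall, standing on the bench to the left; origin at the centre of its underside. Leave alone.
- mallet: Hammer, 260 mm long, lying on the bench to the right. Leave alone.
- stepped_hub: Aluminium stepped hub, 60 mm across, 35 mm tall, standing on the bench to the left; origin at the centre of its underside. Leave alone.

How it is judged:
On the way, in this order (a step that is already met when the one before it is completed fails the run):
1. the collar rests on 5 while the plunger is still home (value of joint collar between 1.35 and 1.53 rad and value of joint plunger below 0.003 m and velocity of joint collar between -0.1 and 0.1 rad/s), for 0.2 s.
2. the plunger is pulled fully back (value of joint collar between 1.35 and 1.53 rad and value of joint plunger above 0.021 m), for 0.2 s.
At the end, for the whole second after the job is handed in: The fingers hold the red knob (over 4 N on it) with the plunger at least 21 of its 24 mm back; the collar is on 5 (within 0.09 rad, a quarter click); the fingers do not touch the blank, which is within 12 mm of its start; the other loose things are within 30 mm of theirs (all of step 2 and contact force between the fingers and plunger above 4 N and contact force between the fingers and blank below 0.5 N and distance of blank from where it was at the start of the episode below 0.012 m and distance of each of spanner, screwdriver, oil_bottle, mallet, stepped_hub from where it was at the start of the episode below 0.03 m); the arm keeps its last pose, push and grip.
It fails at once if the oil bottle is knocked over (angle between oil_bottle's own z axis and vertical above 0.5 rad).
It fails at once if the brass blank is knocked off its place (distance of blank from where it was at the start of the episode above 0.02 m).
It fails at once if another loose thing on the bench is pushed away (distance of any of spanner, screwdriver, oil_bottle, mallet, stepped_hub from where it was at the start of the episode above 0.04 m).
It also fails if it takes over 45 s, if anything falls off the work surface, if the arm or the gripper's body presses on something with over 40 N, if the wrist force passes 120 N, or if a joint passes its speed limit or range.

## Working session

There is one attempt and no reset: what is moved stays moved. The work goes in short steps, Python scripts to look and compute and a tool call to move; the robot and the scene stay as the last step left them, time stands still between calls to the robot, and variables do not carry over. Pictures are saved under pics/ and viewed, and the job is handed in when it is done.

Besides the shell and the picture viewer there is one more tool, called after ">>>" as name(argument=value, ...) on one line, values as JSON. servo_tool: Moves the arm, as the interface text tells. Its arguments: {"type":"object","properties":{"plan":{"type":"array"}},"required":["plan"]}

```bash
mkdir -p pics
python3 - <<'E'
from workcell import ctrl
import cv2,numpy as np
np.set_printoptions(precision=4,suppress=True)
s=ctrl.get_state()
for k,v in s.items(): print(k,np.array(v))
for n in("scene","top"):
    c=ctrl.get_calibration(n); print(n,c)
    im=ctrl.capture(n); cv2.imwrite(f"pics/{n}0.png",im[:,:,::-1])
E
```

```text
time 0.0
joint_positions [ 0.9496  0.3135  1.4984  0.      1.331  -0.2234]
joint_velocities [ 0.0001  0.001  -0.0024 -0.0001 -0.0019  0.0014]
joint_efforts [ -0.0019 -41.2275 -25.9732  -0.0003   0.0042  -0.    ]
position [0.2032 0.4838 0.2307]
tcp_rot [[-0.0007  0.3874  0.9219]
 [-0.001   0.9219 -0.3874]
 [-1.     -0.0012 -0.0003]]
wrist_force [ 0.5247 -0.2567 -0.2127]
ft_torque [-0.0393 -0.0119 -0.016 ]
width 1.0047259174722958
scene {'fx': 624.5443556615593, 'fy': 624.5443556615593, 'cx': 325.6254972982893, 'cy': 237.4085779638369, 'k1': -0.11799291683031367, 'extrinsics': array([[ 0.0355,  0.6402, -0.7673,  1.5721],
       [ 0.9993, -0.0115,  0.0366, -0.0693],
       [ 0.0146, -0.7681, -0.6402,  0.9749],
       [ 0.    ,  0.    ,  0.    ,  1.    ]])}
top {'fx': 500.1184414100776, 'fy': 500.1184414100776, 'cx': 318.0871906303604, 'cy': 234.5796166389417, 'k1': -0.1431934812836666, 'extrinsics': array([[-0.0799, -0.9746,  0.2093,  0.2666],
       [-0.9968,  0.0783, -0.0159, -0.0112],
       [-0.0009, -0.2099, -0.9777,  1.2247],
       [ 0.    ,  0.    ,  0.    ,  1.    ]])}
```

View pics/scene0.png

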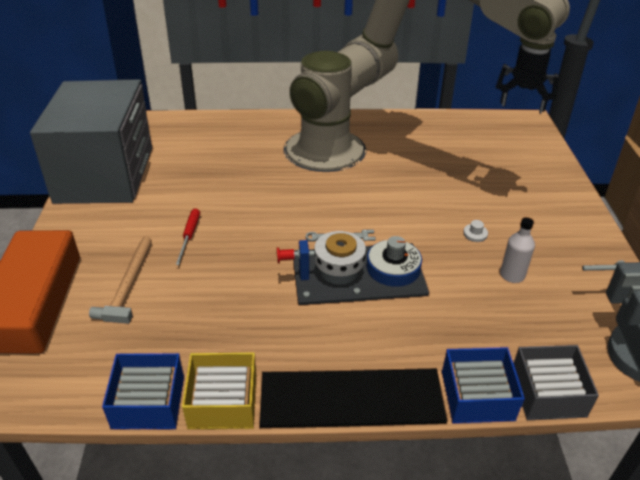

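View pics/top0.png

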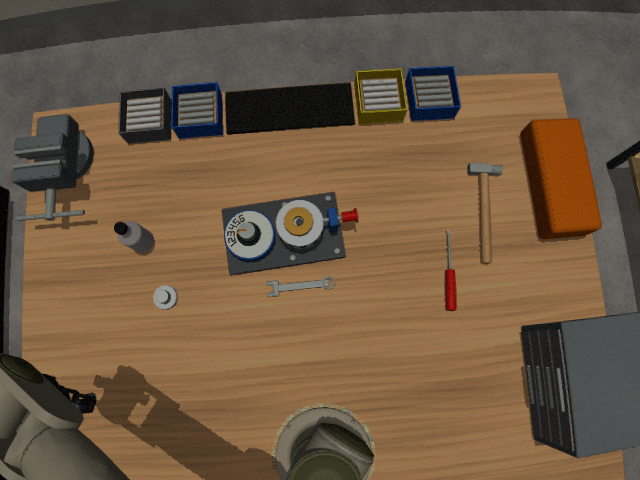

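Run:
```python
import cv2
a=cv2.imread("pics/top0.png")[180:290,205:375]
cv2.imwrite("pics/topc.png",cv2.resize(a,None,fx=4.7,fy=4.7,interpolation=cv2.INTER_CUBIC))
a=cv2.imread("pics/scene0.png")[215:315,265:440]
cv2.imwrite("pics/scenec.png",cv2.resize(a,None,fx=4.5,fy=4.5,interpolation=cv2.INTER_CUBIC))
```

```text
(no output)
```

View pics/topc.png

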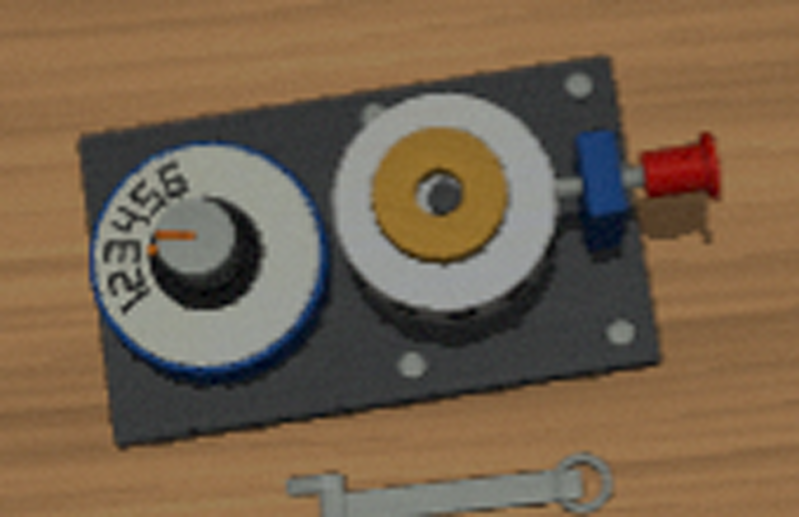

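View pics/scenec.png

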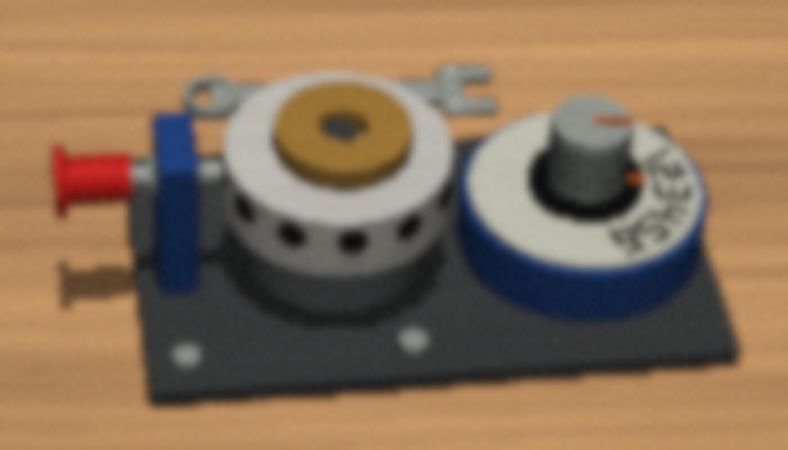

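```bash
cat > h.py <<'E'
import numpy as np,cv2
from workcell import ctrl
from scipy.optimize import least_squares
np.set_printoptions(precision=4,suppress=True)
def proj(n,P):
    c=ctrl.get_calibration(n);E=np.linalg.inv(np.array(c['extrinsics']))
    p=np.atleast_2d(P)@E[:3,:3].T+E[:3,3]
    s=p[:,:2]/p[:,2:]; s=s*(1+c['k1']*(s**2).sum(1,keepdims=True))
    return s*[c['fx'],c['fy']]+[c['cx'],c['cy']]
def fix2w(q,P):
    c,s=np.cos(q[2]),np.sin(q[2]);P=np.atleast_2d(P)
    return np.c_[q[0]+c*P[:,0]-s*P[:,1],q[1]+s*P[:,0]+c*P[:,1],P[:,2]]
def bear(i): return np.deg2rad(120)-0.36*i
E
python3 - <<'E'
from h import *
top=lambda u,v:((u+.5)/4.7-.5+205,(v+.5)/4.7-.5+180)
sc=lambda u,v:((u+.5)/4.5-.5+265,(v+.5)/4.5-.5+215)
F=[("top",(85,190,14),top(80,135)),("top",(85,-100,14),top(608,57)),("top",(-85,-100,14),top(660,360)),("top",(-85,190,14),top(117,443)),
("top",(0,0,87.5),top(444,202)),("top",(0,0,101.5),top(440,195)),("top",(0,125,93.5),top(195,236)),("top",(0,125,50),top(210,258)),
("top",(0,-116-19,75),top(710,166)),
("scene",(85,-100,14),sc(152,388)),("scene",(85,190,14),sc(736,347)),
("scene",(0,125,93.5),sc(592,122)),("scene",(0,0,101.5),sc(344,126)),("scene",(0,-135,75),sc(62,181))]
def r(q):
    return np.concatenate([(proj(n,fix2w(q,np.array(P)/1000))[0]-uv) for n,P,uv in F])
s=least_squares(r,[0.45,0.0,0.1],loss='soft_l1')
print(s.x);print(s.fun.reshape(-1,2) if s.fun.size==28 else s.fun)
q=s.x;np.save("q.npy",q)
for nm,P in [("plate",(0,0,.0875)),("collar",(0,.125,.075)),("knob",(0,-.116,.075))]: print(nm,fix2w(q,P))
# rectify dial at z~0.05 
c=ctrl.get_calibration
im=cv2.imread("pics/top0.png")
N=600;g=(np.arange(N)-N/2)/N*0.15
for z,nm in((0.0935,'a'),(0.052,'b')):
    X,Y=np.meshgrid(-g,-g) # col-> -y ; row -> -x
    P=np.c_[Y.ravel(),X.ravel()+.125,np.full(N*N,z)]
    uv=proj("top",fix2w(q,P)).astype(np.float32).reshape(N,N,2)
    o=cv2.remap(im,uv[...,0],uv[...,1],cv2.INTER_CUBIC)
    for i in range(6):
        b=bear(i);p=(int(N/2-np.sin(b)*.06/.15*N),int(N/2-np.cos(b)*.06/.15*N))
        cv2.line(o,(N//2,N//2),p,(0,255,0),1)
    cv2.imwrite(f"pics/rect{nm}.png",o)
E
```

```text
[0.5421 0.0119 0.0751]
[[-0.6934  0.0754]
 [ 0.6464 -0.6157]
 [ 0.7646  0.5546]
 [-0.6864  0.8657]
 [ 0.2016  0.0258]
 [ 0.825   0.1023]
 [-0.0467  0.3095]
 [-0.6885 -0.4264]
 [ 0.0909  0.3656]
 [-0.5211  0.9896]
 [ 1.9618  0.7502]
 [ 0.4914 -0.1362]
 [-0.7095 -0.3677]
 [ 0.0152  0.4503]]
plate [[0.5421 0.0119 0.0875]]
collar [[0.5327 0.1365 0.075 ]]
knob [[ 0.5508 -0.1038  0.075 ]]
```

View pics/recta.png

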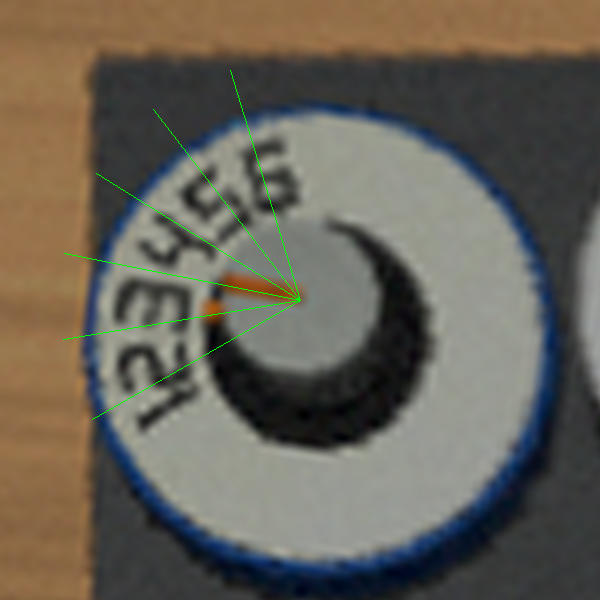

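View pics/rectb.png

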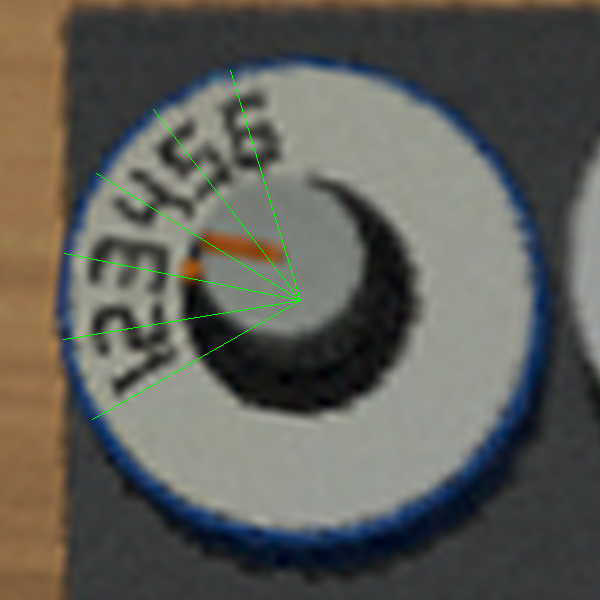

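>>> servo_tool(plan=[[1,0.03,-0.032,0,0],[1,0.06,-0.064,0,0],[1,0.09,-0.096,0,0],[1,0.12,-0.128,0,0],[1,0.15,-0.16,0,0],[1,0.18,-0.192,0,0],[1,0.21,-0.224,0,0],[1,0.24,-0.256,0,0],[1,0.27,-0.288,0,0],[1,0.3,-0.318,0,0],[1,0.3295,-0.3475,0,0],[1,0.3295,-0.3475,0,0],[1,0.3295,-0.3475,0,0],[1,0.3295,-0.3475,0,0]])

```text
time: 1.5
position: [0.5321, 0.137, 0.2307]
tcp_rot: [[-0.001, 0.387, 0.922], [-0.001, 0.922, -0.387], [-1.0, -0.001, -0.001]]
wrist_force: [-0.4, 0.1, -0.5]
width: 1.001
```

>>> servo_tool(plan=[[1,0.0005,-0.0005,-0.04,0],[1,0.0005,-0.0005,-0.08,0],[1,0.0005,-0.0005,-0.115,0],[1,0.0005,-0.0005,-0.115,0],[1,0.0005,-0.0005,-0.115,0]])

```text
time: 2.0
position: [0.5327, 0.1372, 0.1169]
tcp_rot: [[-0.001, 0.386, 0.923], [-0.001, 0.923, -0.386], [-1.0, -0.001, -0.0]]
wrist_force: [0.3, -0.3, -0.3]
width: 1.003
```

Run:
```python
from h import *
s=ctrl.get_state();print(s['position'],s['wrist_force'])
a=ctrl.capture("scene")[195:315,265:440,::-1]
b=ctrl.capture("top")[180:290,205:375,::-1]
cv2.imwrite("pics/p1.png",np.vstack([cv2.resize(a,(438,300),interpolation=2),cv2.resize(b,(438,283),interpolation=2)]))
```

```text
[0.5327 0.1372 0.1169] [ 0.3346 -0.2824 -0.2993]
```

View pics/p1.png

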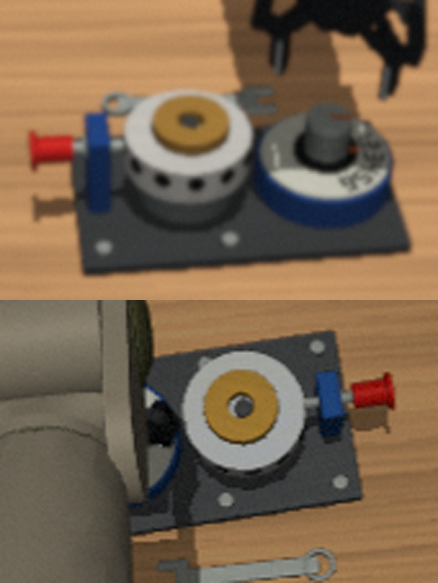

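The gripper is above the collar: the fingertips at (278,68) and (385,90) in the scene crop straddle the collar top at (327,110), and nothing nearby is touched. Descending next.

>>> servo_tool(plan=[[1,0,-0.0007,-0.03,0],[1,0,-0.0007,-0.054,0],[1,0,-0.0007,-0.054,0],[0.3,0,-0.0007,-0.054,0],[0.1,0,-0.0007,-0.054,0],[0.1,0,-0.0007,-0.054,0],[0.1,0,-0.0007,-0.054,0]])

```text
time: 2.8
position: [0.534, 0.1363, 0.0649]
tcp_rot: [[0.004, 0.386, 0.923], [-0.001, 0.923, -0.386], [-1.0, 0.001, 0.004]]
wrist_force: [0.2, -0.3, -0.1]
width: 0.549
```

>>> servo_tool(plan=[[-0.2,-0.001,0,-0.001,0],[-1,-0.001,0,-0.001,0],[-1,-0.001,0,-0.001,0],[-1,-0.001,0,-0.001,0],[-1,-0.001,0,-0.001,0]])

```text
time: 3.3
position: [0.5345, 0.1377, 0.0655]
tcp_rot: [[0.009, 0.386, 0.922], [0.002, 0.923, -0.386], [-1.0, 0.005, 0.007]]
wrist_force: [2.8, 8.0, 6.5]
width: 0.449
```

Run:
```python
from h import *
a=ctrl.capture("scene")[195:315,265:440,::-1]
s=ctrl.get_state();print(s['time'],s['position'],s['wrist_force'],s['ft_torque'],s['width'],s['joint_positions'])
cv2.imwrite("pics/p2.png",cv2.resize(a,None,fx=4.5,fy=4.5,interpolation=2))
```

```text
3.35 [0.5345 0.1377 0.0655] [3.1023 8.884  5.1386] [ 1.3067 -0.373   0.0585] 0.4515657146064063 [ 0.0391  0.5501  1.6142  0.0018  0.9683 -1.1364]
```

View pics/p2.png

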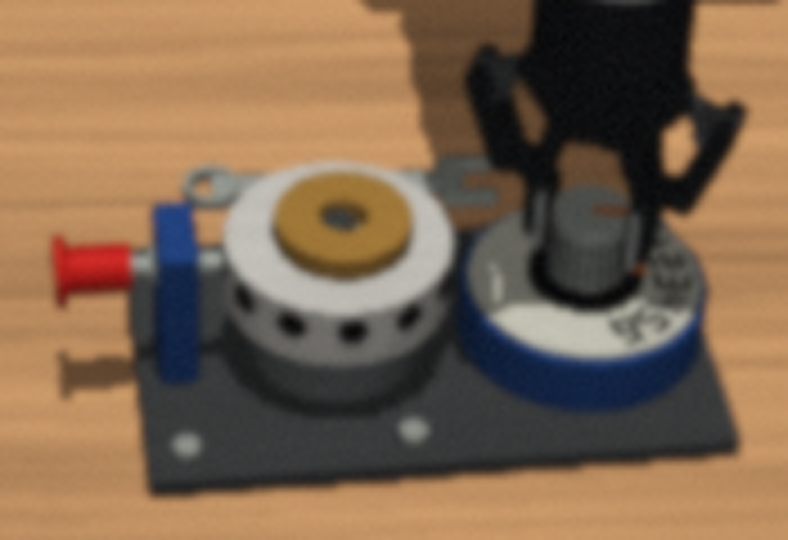

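Both fingers are on the collar (opening 0.45 × 85 ≈ 38 mm, side force 9 N). I'll turn it clockwise by about two clicks.

>>> servo_tool(plan=[[-1,-0.0005,-0.0005,0,-0.07],[-1,-0.0005,-0.0005,0,-0.14],[-1,-0.0005,-0.0005,0,-0.21],[-1,-0.0005,-0.0005,0,-0.28],[-1,-0.0005,-0.0005,0,-0.35],[-1,-0.0005,-0.0005,0,-0.42],[-1,-0.0005,-0.0005,0,-0.49],[-1,-0.0005,-0.0005,0,-0.56],[-1,-0.0005,-0.0005,0,-0.63],[-1,-0.0005,-0.0005,0,-0.69],[-1,-0.0005,-0.0005,0,-0.73],[-1,-0.0005,-0.0005,0,-0.74],[-1,-0.0005,-0.0005,0,-0.74],[-1,-0.0005,-0.0005,0,-0.74]])

```text
time: 4.75
position: [0.5344, 0.1377, 0.0656]
tcp_rot: [[0.009, 0.907, 0.421], [-0.004, 0.421, -0.907], [-1.0, 0.007, 0.007]]
wrist_force: [3.9, 4.0, -3.1]
width: 0.448
```

Run:
```python
from h import *
a=ctrl.capture("scene")[195:315,265:440,::-1]
s=ctrl.get_state();print(s['time'],s['position'],s['wrist_force'],s['ft_torque'],s['width'],s['joint_positions'])
print(s['tcp_rot'])
cv2.imwrite("pics/p3.png",cv2.resize(a,None,fx=4.5,fy=4.5,interpolation=2))
```

```text
4.8 [0.5344 0.1377 0.0656] [ 3.7538  5.0649 -3.7847] [ 0.5348 -0.2837  0.1278] 0.44816735575165917 [ 0.0418  0.5504  1.6134 -0.0049  0.9689 -0.3901]
[[ 0.0091  0.907   0.4211]
 [-0.0037  0.4211 -0.907 ]
 [-1.      0.0067  0.0072]]
```

View pics/p3.png

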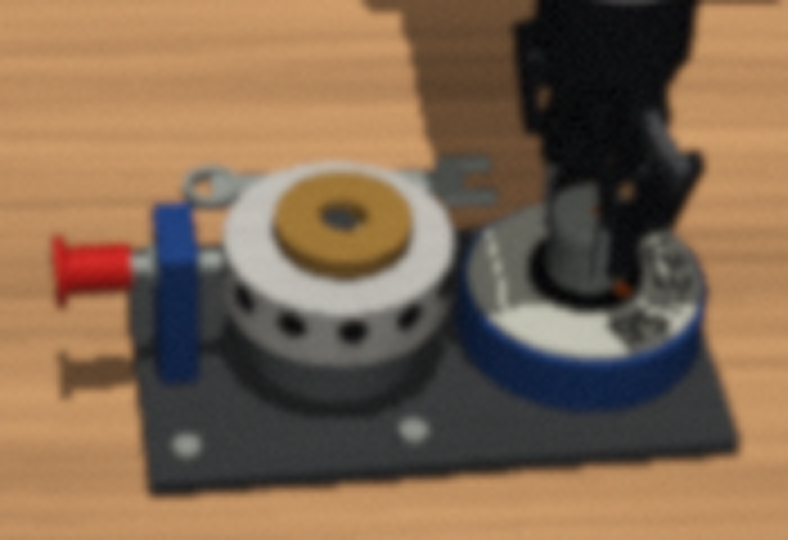

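Run:
```python
from h import *
q=np.load("q.npy")
for z in (.053,.056):
  for a in (.36,.55,.65,.72,.8,1.08,1.26,1.35,1.44,1.53,1.62,1.8):
    b=np.deg2rad(120)-a;r=.027
    p=proj("scene",fix2w(q,(r*np.cos(b),.125+r*np.sin(b),z)))[0]
    print(z,a,(p-[265,195]+.5)*4.5-.5)
# measure orange centroid in crops
for f in("p2","p3"):
    im=cv2.imread(f"pics/{f}.png")
    h=cv2.cvtColor(im,cv2.COLOR_BGR2HSV);m=cv2.inRange(h,(3,120,90),(14,255,255))
    n,l,st,c=cv2.connectedComponentsWithStats(m)
    for i in range(1,n):
        if st[i,4]>20: print(f,c[i],st[i])
```

```text
0.053 0.36 [637.6383 264.4301]
0.053 0.55 [640.4573 271.1229]
0.053 0.65 [641.1797 274.7115]
0.053 0.72 [641.365  277.2253]
0.053 0.8 [641.2511 280.082 ]
0.053 1.08 [638.1311 289.686 ]
0.053 1.26 [633.967  295.2761]
0.053 1.35 [631.2939 297.8261]
0.053 1.44 [628.2537 300.1834]
0.053 1.53 [624.8704 302.3276]
0.053 1.62 [621.1714 304.2403]
0.053 1.8 [612.9498 307.3064]
0.056 0.36 [638.2253 259.9103]
0.056 0.55 [641.0501 266.6001]
0.056 0.65 [641.7745 270.187 ]
0.056 0.72 [641.9608 272.6996]
0.056 0.8 [641.8477 275.555 ]
0.056 1.08 [638.7261 285.1544]
0.056 1.26 [634.558  290.7416]
0.056 1.35 [631.882  293.2903]
0.056 1.44 [628.8381 295.6463]
0.056 1.53 [625.4508 297.7894]
0.056 1.62 [621.7472 299.7009]
0.056 1.8 [613.5151 302.7651]
p2 [444.2807  59.3461] [  345     0   185   164 11506]
p2 [716.4688  96.9157] [ 688    0   70  189 1685]
p2 [720.7833   2.3667] [715   0  15   7  60]
p2 [753.716   3.497] [726   0  57  15 338]
p2 [155.5588  19.7941] [152  16   9   8  34]
p2 [187.75    20.5312] [183  18  10   5  32]
p2 [170.1039  25.8961] [164  21  14  12  77]
p2 [100.32  30.52] [98 27  5  9 
[... 12763 characters left out ...]
06] [223 506   7  11  34]
p3 [615.7333 509.6889] [611 507  10   7  45]
p3 [627.3478 510.1739] [625 507   6   8  23]
p3 [  9.8043 515.0435] [  4 513  14   5  46]
p3 [ 47.2941 515.1176] [ 44 512   7   7  34]
p3 [ 88.8491 515.7358] [ 82 512  13   8  53]
p3 [106.7692 518.1282] [102 514  11  10  39]
p3 [597.5072 518.913 ] [588 515  23   8  69]
p3 [132.9565 519.3478] [131 516   5   8  23]
p3 [470.5862 525.    ] [467 522   9   8  29]
p3 [  1.5769 529.0385] [  0 526   6   7  26]
p3 [150.3929 532.    ] [143 528  15  10  56]
p3 [ 19.2841 535.5682] [ 12 531  15   9  88]
p3 [291.4762 534.8571] [285 530  13  10  42]
p3 [461.3182 533.2273] [459 531   6   5  22]
p3 [649.2222 533.6296] [647 530   6  10  27]
```

The pointer has moved from (636,268) to (622,289). That matches a 0.74 rad turn from 3 to 5, where the predicted shift is about (-13,+23). I'll release, let the detent settle, lift, and check.

>>> servo_tool(plan=[[0.1,0,0,0,0],[0.5,0,0,0,0],[0.5,0,0,0,0],[0.5,0,0,0,0],[0.6,0,0,0.03,0],[0.6,0,0,0.07,0],[0.6,0,0,0.11,0],[0.6,0,-0.04,0.12,0],[0.6,0.002,-0.08,0.12,0],[0.6,0.005,-0.12,0.12,-0.1],[0.8,0.01,-0.16,0.12,-0.2],[0.8,0.012,-0.2,0.12,-0.3],[1,0.016,-0.24,0.12,-0.36],[1,0.016,-0.24,0.12,-0.36],[1,0.016,-0.24,0.12,-0.36],[1,0.016,-0.24,0.12,-0.36]])

```text
time: 6.4
position: [0.5503, -0.1015, 0.1856]
tcp_rot: [[0.007, 0.997, 0.076], [-0.006, 0.076, -0.997], [-1.0, 0.007, 0.007]]
wrist_force: [0.6, 0.2, -0.5]
width: 1.004
```

Run:
```python
from h import *
q=np.load("q.npy")
t=ctrl.capture("top")[:,:,::-1].copy();a=ctrl.capture("scene")[195:315,265:440,::-1]
s=ctrl.get_state();print(s['time'],s['position'],s['wrist_force'],s['width'],s['joint_positions'])
print(s['tcp_rot'])
N=440;g=(np.arange(N)-N/2)/N*0.15
o=[]
for z in(.0935,.052):
    X,Y=np.meshgrid(-g,-g)
    P=np.c_[Y.ravel(),X.ravel()+.125,np.full(N*N,z)]
    uv=proj("top",fix2w(q,P)).astype(np.float32).reshape(N,N,2)
    k=cv2.remap(t,uv[...,0],uv[...,1],cv2.INTER_CUBIC)
    o.append(k)
cv2.imwrite("pics/r4.png",cv2.resize(np.hstack(o),(800,400)))
cv2.imwrite("pics/p4.png",cv2.resize(a,None,fx=4.5,fy=4.5,interpolation=2))
```

```text
6.5 [ 0.5504 -0.1012  0.1857] [-0.1912  1.0921  0.0613] 1.0009450081368223 [-0.3897  0.4216  1.4657 -0.0035  1.2451 -0.4649]
[[ 0.0072  0.9971  0.0762]
 [-0.0066  0.0763 -0.9971]
 [-1.      0.0067  0.0071]]
```

View pics/r4.png

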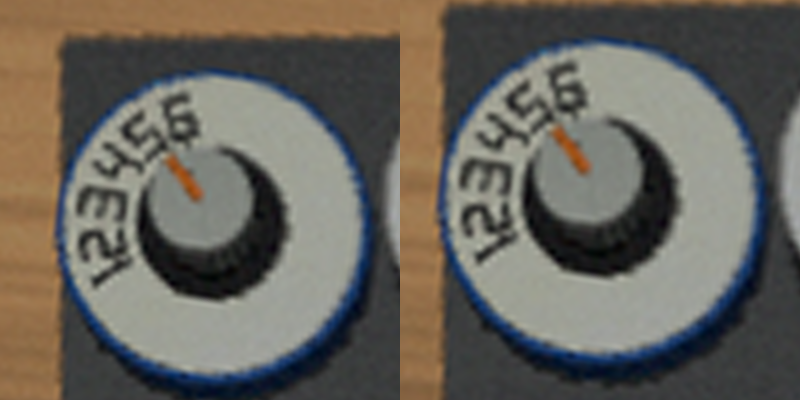

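View pics/p4.png

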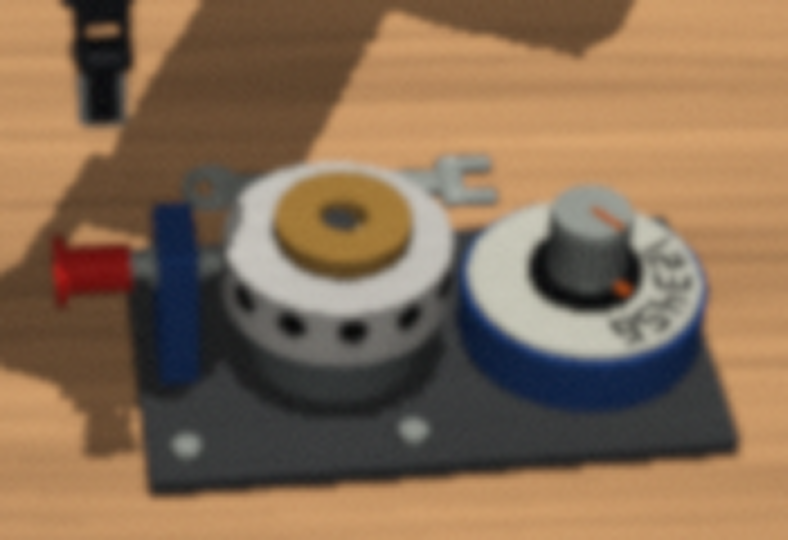

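The collar's mark runs (200,195) → (170,157), a bearing of 38° against 37.5° for 5, and the skirt pointer is on 5 in the scene view. The knob is still home. Next I go down on the knob with the jaws across its axis.

>>> servo_tool(plan=[[1,0.0005,-0.003,-0.03,0],[1,0.0005,-0.003,-0.06,0],[1,0.0005,-0.003,-0.09,0],[1,0.0005,-0.003,-0.115,0],[1,0.0005,-0.003,-0.13,0],[1,0.0005,-0.003,-0.13,0],[0.2,0.0005,-0.003,-0.13,0],[0.0,0.0005,-0.003,-0.13,0],[0.0,0.0005,-0.003,-0.13,0]])

```text
time: 7.4
position: [0.5514, -0.1043, 0.0567]
tcp_rot: [[0.009, 0.997, 0.077], [-0.007, 0.077, -0.997], [-1.0, 0.008, 0.008]]
wrist_force: [-0.4, -0.3, -1.4]
width: 0.519
```

Run:
```python
from h import *
a=ctrl.capture("scene")[195:315,235:410,::-1]
s=ctrl.get_state();print(s['time'],s['position'],s['wrist_force'],s['width']);print(s['tcp_rot'])
cv2.imwrite("pics/p5.png",cv2.resize(a,None,fx=4.5,fy=4.5,interpolation=2))
```

```text
7.45 [ 0.5512 -0.1043  0.0565] [0.6294 0.426  0.3278] 0.5042075936687452
[[ 0.0085  0.997   0.0765]
 [-0.0071  0.0766 -0.997 ]
 [-0.9999  0.0079  0.0078]]
```

View pics/p5.png

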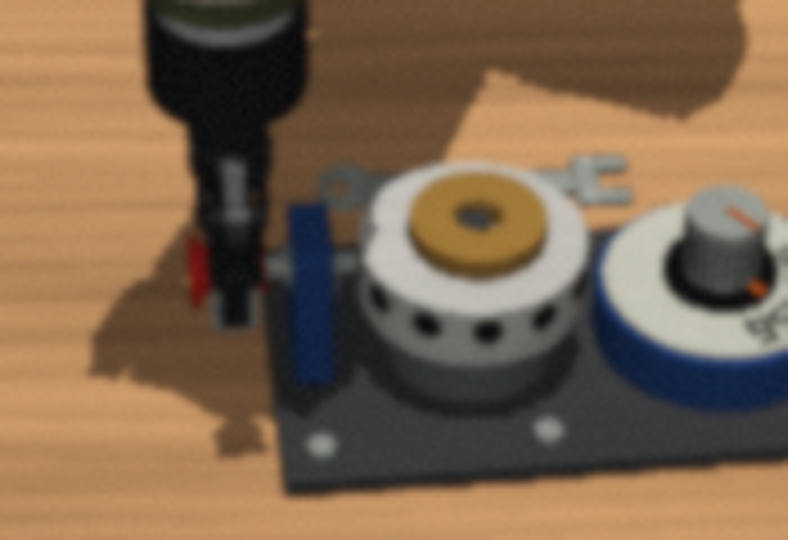

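The fingers straddle the knob between the flange (195,270) and the bracket (310,290). Closing now.

>>> servo_tool(plan=[[-0.3,0,0,0,0],[-1,0,0,0,0],[-1,0,0,0,0],[-1,0,0,0,0],[-1,0,0,0,0],[-1,0,0,0,0]])

```text
time: 8.05
position: [0.5533, -0.1043, 0.0576]
tcp_rot: [[0.014, 0.997, 0.076], [-0.008, 0.076, -0.997], [-1.0, 0.014, 0.009]]
wrist_force: [9.7, 3.3, -0.5]
width: 0.262
```

>>> servo_tool(plan=[[-1,0.002,-0.004,0,0],[-1,0.002,-0.008,0,0],[-1,0.0025,-0.012,0,0],[-1,0.0025,-0.016,0,0],[-1,0.003,-0.02,0,0],[-1,0.003,-0.024,0,0],[-1,0.003,-0.026,0,0],[-1,0.003,-0.026,0,0],[-1,0.003,-0.026,0,0]])

```text
time: 8.95
position: [0.5552, -0.1279, 0.0575]
tcp_rot: [[0.011, 0.997, 0.077], [-0.004, 0.077, -0.997], [-1.0, 0.01, 0.005]]
wrist_force: [-4.1, 12.0, 5.8]
width: 0.266
```

Run:
```python
from h import *
a=ctrl.capture("scene")[195:315,235:410,::-1]
s=ctrl.get_state();print(s['time'],s['position'],s['wrist_force'],s['ft_torque'],s['width']);print(s['tcp_rot'])
cv2.imwrite("pics/p6.png",cv2.resize(a,None,fx=4.5,fy=4.5,interpolation=2))
```

```text
9.0 [ 0.5552 -0.1279  0.0575] [-4.866  12.6118  6.0283] [1.8706 0.8142 0.0838] 0.25932051913821674
[[ 0.0109  0.997   0.0768]
 [-0.0037  0.0769 -0.997 ]
 [-0.9999  0.0105  0.0046]]
```

View pics/p6.png

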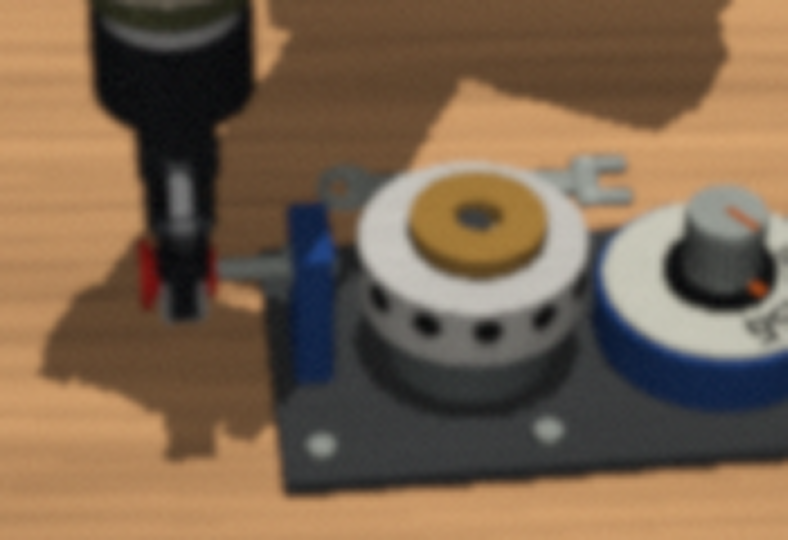

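The knob is back by about 23.6 mm with 12.6 N, roughly the spring force. I'll pull a few mm further to find the stop.

>>> servo_tool(plan=[[-1,0,-0.002,0,0],[-1,0,-0.004,0,0],[-1,0,-0.004,0,0],[-1,0,-0.004,0,0],[-1,0,-0.004,0,0]])

```text
time: 9.5
position: [0.5551, -0.1282, 0.0576]
tcp_rot: [[0.01, 0.997, 0.077], [0.002, 0.077, -0.997], [-1.0, 0.01, -0.001]]
wrist_force: [2.5, 19.8, 4.4]
width: 0.267
```

>>> servo_tool(plan=[[-1,0,-0.004,0,0],[-1,0,-0.004,0,0],[-1,0,-0.004,0,0],[-1,0,-0.004,0,0],[-1,0,-0.004,0,0]])

```text
time: 10.0
position: [0.5551, -0.1281, 0.0575]
tcp_rot: [[0.009, 0.997, 0.078], [0.009, 0.078, -0.997], [-1.0, 0.01, -0.008]]
wrist_force: [3.2, 22.2, 4.2]
width: 0.259
```

Run:
```python
from h import *
a=ctrl.capture("scene")[195:315,235:410,::-1]
b=ctrl.capture("top")[180:290,205:375,::-1]
s=ctrl.get_state();print(s['time'],s['position'],s['wrist_force'],s['width'])
cv2.imwrite("pics/p7.png",np.hstack([cv2.resize(x,(400,270),interpolation=2) for x in(a,b)]))
```

```text
10.1 [ 0.5551 -0.1281  0.0575] [ 2.448  21.7624  3.9852] 0.25669336349675953
```

View pics/p7.png

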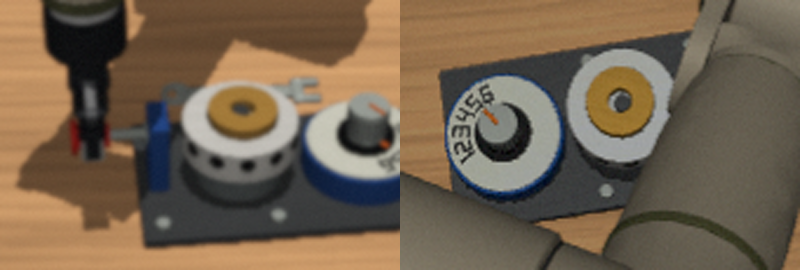

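The knob is held on its stop at (90,138) in the scene view. The collar pointer is on 5 at (490,115) in the top view, and the blank is in place. Handing in.

```bash
python3 -c "
from workcell import ctrl
print(ctrl.job_done())
s=ctrl.get_state();print(s['time'],s['position'],s['wrist_force'],s['width'])"
```

```text
the job is handed in; nothing more can be done
None
the job is handed in; nothing more can be done
```

I turned the collar clockwise by 0.74 rad, from 3 to 5, with the plunger home, and let it click in. I then gripped the red knob, pulled it straight back onto its stop, and handed the job in at about 10 s while still holding it there.

- **Collar:** after release the pointer measured a bearing of about 38°, against 37.5° for 5. It was still on 5 in the last picture.
- **Plunger:** the grip moved back about 23.8 mm of the 24 mm travel. The pull force then rose from 12.6 to about 22 N with no further movement, so it is on the stop.
- **Blank and spanner:** both looked undisturbed in the last pictures.
- **Not checked:** I did not measure the blank or the other loose things again at the end. The final views were close crops, so the bottle, hub, hammer and screwdriver were not in them. The gripper passed over or beside them without contact as far as I saw.

No check failed or disagreed. The hand-in reported no verdict, as expected.

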